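Release the indexing dial through the notch in its rim

ROBOT

A 6-joint arm with a two-finger parallel gripper is mounted at the origin on the work surface. World frame = base frame: x ahead of the robot, y to its left, z up, the work surface at z = 0. Lengths are in m, angles in rad, forces in N, time in s.
With the tool pointing down it reaches from about 0.4 to 0.825 m from the base axis. Payload 7 kg.
Tool frame: the origin (TCP) lies at the very end of the fingers, on their centre line; the grasp point (between the pads) lies 19 mm behind it; z points along the fingers, y is the line along which they close (so a half turn about z gives the same grasp; the last joint's range is limited). The gripper opens to 85 mm and grips with 20 to 120 N. Pads are 22 mm wide; open, the fingers measure 114 mm over their backs; the gripper's body (76 mm by 85 mm) begins 54 mm behind the grasp point. The pads swing forward as they close: fully open they stand 13 mm farther back than shut.
Start: joints at [-1.028, 0.359, 0.012, 0, -1.224, -0.288], TCP at [0.17, -0.653, 0.231] pointing down, gripper open.
Joint ranges: [-3.07, 3.07], [-1.43, 2.12], [-1.02, 1.25], [-3.03, 1.67], [-3.05, -0], [-3.03, 3.03]. Speed limits (rad/s): [2.39, 2.39, 3.01, 3.14, 3.14, 3.14].

INTERFACE

Orientations are given as a unit quaternion [x, y, z, w].
In Python, from bench import bot, optics, close_job gives the robot as it stands.
- The arm moves only by the tool send_rows, never from a script. Its argument "series" is a list of rows, each an object of numbers: "tx", "ty", "tz": the shift along the tool's x, y, z in units of 0.5 m (1.0 is 0.5 m); "wx", "wy", "wz": the turn, a rotation vector about the tool's x, y, z in units of 45 degrees (1.0 is 45 degrees); "claw": the opening in per cent of the stroke, from 0 (shut) to 100 (fully open). A call has 1 to 20 rows; each row is the pose to reach, as a shift and turn from the pose commanded when the call began, along the tool's axes at that moment; what a row does not reach only later rows make up. A row lasts 1/10 s, in which the tool goes at most 50 mm and 8.59 degrees, less where a joint would pass 70% of its speed; a pose out of reach is approached as far as the arm can. A call with a number of a shift or a turn outside -1 to 1 is refused whole. A call with a gripper value outside its range is refused whole. The fingers move at their own pace and stop on an object; the grip force is fixed at half the most. Time passes only in rows, so rows that repeat a pose let the fingers close. It gives the time, the measured TCP pose, the force, the opening and the grip force at its end, in the units of the state.
- bot.get_state(): the state, without advancing time (a new reading comes with each control period).
- optics.snapshot(name): name is "scene" or "top"; returns the picture (480x640x3 uint8, red, green, blue); there is no depth.
- optics.calibration(name): a dict with "intrinsics" (3x3 intrinsics, pixels), "k1" (the pictures are not rectified: a ray, as slopes to the right and down, at radius r is drawn at 1 + k1 r^2 times it, then the intrinsics apply), "camera_from_world" (4x4, takes a point from world to camera coordinates). Camera axes: x right, y down, z forward; pixel columns grow to the right and rows downward; lengths in m; the calibration is good to about 2 mm. A picture is of the moment at which its call begins. calibration takes no time and is no camera call.
- close_job(): hands the job in; it is judged then, once.
The state is a dict: "clock": time; "q": joint angles; "joint_vel": joint speeds; "joint_efforts": joint torques, N m; "tool_pos": TCP position; "eef_rot": TCP orientation; "ft_force": force on the tool from outside, world axes, zero at the start; "torque": the same for the moment, N m; "width": finger opening in m; "finger_force": force on a finger pad.
Only numpy, scipy, OpenCV 4.12 (cv2) and the standard library are available. Lean on these libraries where they do the work, as an engineer would, in place of code of your own. Each camera call takes 0.05 s, during which the arm holds its last target. There are 200 camera calls.

TASK

Somewhere in the raised rim of the indexing dial is one deep notch with the dial's release key at its bottom; two other notches are shallow and blind. Find the deep notch, for instance by sweeping a closed fingertip lightly along the top edge of the rim, and press the key inside it fully down. Grasp nothing, leave the loose turned parts standing where they are, and finish clear of everything.

Things in the scene. Friction and masses are not known exactly. Their poses are not given: they have to be found in the camera images.
- unit: indexing unit bolted to the bench: grey octagonal bed, 250 mm across flats, 12 mm thick, with a bare aluminium dial 200 mm across on the same axis, its floor 30 mm above the bench; hub and nests stay within 62 mm of the axis and under 45 mm high. Origin: centre of the bed's underside, z up. The bed's yaw tells nothing of the notches.
- rim (a point): point on the dial's axis level with the top of its raised rim, 56 mm above the bench; it does not turn with the dial. The flat-topped rim runs from radius 76 to 100 mm (middle 88). Three notches cut it from inside to outside, each 61 mm long along its middle: one deep (the key in it), two blind, only 6 mm deep, 105 and 228 degrees counter-clockwise (from above) of the deep one.
- hub (a point): top of the hub on the dial's axis, 44 mm above the bench, as high as the raised key's top; it does not turn with the dial. The dial was left at any angle whatever, which no listed pose tells: the deep notch must be found. The dial is locked and does not turn under light rubbing.
- key (a joint): release key in the deep notch: flat block 44 mm along the rim by 22 mm across, its top 12 mm below the rim top when up (0); grows as pressed straight down to 0.010 m = fully down, its top then 22 mm below the rim top and still 4 mm above the dial's floor. About 6 N of friction, no spring: stays where left. Starts within 1 mm of up.
- sleeve: plain steel sleeve, 40 mm across, 24 mm bore, 40 mm tall, standing on the bench; origin at the centre of its underside. Bystander: leave it alone.
- spool: aluminium spool, 44 mm across its flanges, 40 mm tall, standing on the bench; origin at the centre of its underside. Bystander: leave it alone.
- pin: steel locating pin on a round foot 36 mm across, 54 mm tall, standing on the bench; origin at the centre of its underside. Bystander: leave it alone.

How it is judged:
By the outcome, as a careful person would: the job done as asked, in the order asked, and still so for the second after the job is handed in, with the robot touching nothing.
It also fails if it takes over 64 s, if anything falls off the work surface, if the arm or the gripper's body presses on something with over 40 N, if the wrist force passes 120 N, or if a joint passes its speed limit or range.

## Working session

There is one attempt and no reset: what is moved stays moved. The work goes in short steps, Python scripts to look and compute and a tool call to move; the robot and the scene stay as the last step left them, time stands still between calls to the robot, and variables do not carry over. Pictures are saved under pics/ and viewed, at most 10 in all, crops included, and the job is handed in when it is done.

Besides the shell and the picture viewer there is one more tool, called after "Emit:" by a JSON object that holds its "op" and its "data", one argument or row to a line. send_rows: Moves the arm, as the interface text tells. Its arguments: {"type":"object","properties":{"series":{"type":"array"}},"required":["series"]}

```bash
mkdir -p pics; python3 - <<'E'
from bench import bot, optics
import cv2
for n in("scene","top"):
    cv2.imwrite(f"pics/{n}0.png",optics.snapshot(n)[:,:,::-1]); c=optics.calibration(n);print(n,c)
s=bot.get_state();print(s)
E
```

```text
scene {'intrinsics': array([[445.14656589,   0.        , 306.88799545],
       [  0.        , 445.14656589, 240.44786219],
       [  0.        ,   0.        ,   1.        ]]), 'k1': 0.026340330998051508, 'camera_from_world': array([[ 0.0891002 ,  0.99584021,  0.01906372, -0.10519151],
       [ 0.68455605, -0.04732356, -0.7274225 , -0.37398644],
       [-0.72349441,  0.07786367, -0.68592499,  1.37353451],
       [ 0.        ,  0.        ,  0.        ,  1.        ]])}
top {'intrinsics': array([[563.45391804,   0.        , 318.08347607],
       [  0.        , 563.45391804, 233.97478605],
       [  0.        ,   0.        ,   1.        ]]), 'k1': -0.039262948804066, 'camera_from_world': array([[ 0.00758728, -0.9999635 , -0.00392795,  0.04741321],
       [-0.9831002 , -0.0067407 , -0.18294413,  0.61316632],
       [ 0.18291097,  0.00524962, -0.98311546,  1.09070865],
       [ 0.        ,  0.        ,  0.        ,  1.        ]])}
{'clock': 0.1, 'q': array([-1.02791068e+00,  3.59343958e-01,  1.11452153e-02, -2.79469093e-04,
       -1.22409051e+00, -2.88067069e-01]), 'joint_vel': array([-0.000911  , -0.00289174,  0.00467027,  0.00181394,  0.00015943,
        0.002028  ]), 'joint_efforts': array([ 1.38194050e-04, -5.84767413e+01,  2.94110924e+01,  6.95464298e+00,
       -3.20220832e-03, -2.78664226e-05]), 'tool_pos': array([ 0.16998373, -0.65280641,  0.23044175]), 'eef_rot': array([-1.27017631e-01,  9.91900170e-01,  7.35987607e-04, -1.81085095e-04]), 'ft_force': array([1.20204669, 0.31661647, 0.12435673]), 'torque': array([ 0.01096277, -0.06838239,  0.02348904]), 'finger_force': 0.0, 'width': 0.08562509067825903}
```

View pics/top0.png

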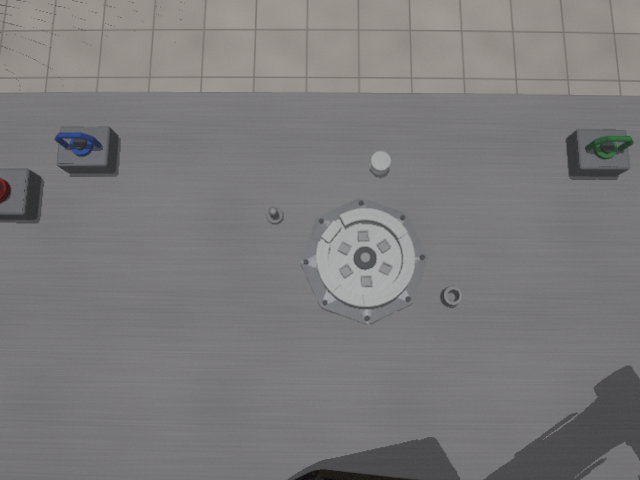

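View pics/scene0.png

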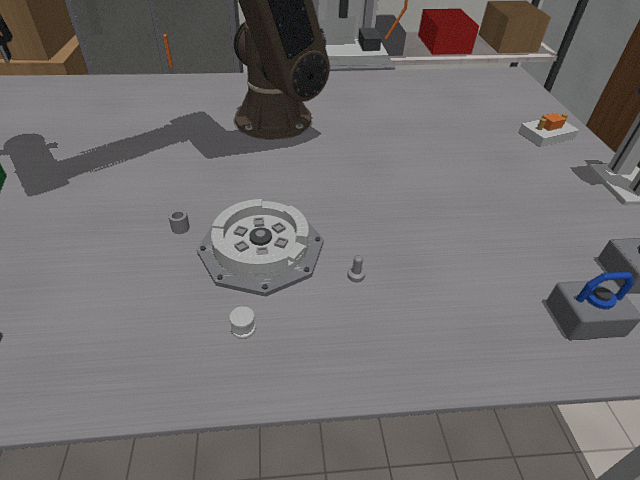

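The top view shows the dial hub at about (365,258), with a distinct gap in the rim at the upper left (332,230). The pin is at (275,214), the spool at (381,162) and the sleeve at (453,296). The scene view has the dial at (260,237). Next I'll measure the axis and enlarge the dial.

```bash
cat > h.py <<'E'
import numpy as np, cv2
from bench import bot, optics
def ray(n,uv):
    c=optics.calibration(n);K=c["intrinsics"];T=c["camera_from_world"]
    p=cv2.undistortPoints(np.array([[uv]],float),K,np.array([c["k1"],0,0,0.]))[0,0]
    R=T[:3,:3];return -R.T@T[:3,3],R.T@np.r_[p,1]
def plane(n,uv,z):
    o,d=ray(n,uv);return o+d*(z-o[2])/d[2]
def proj(n,P):
    c=optics.calibration(n);T=c["camera_from_world"]
    return cv2.projectPoints(np.atleast_2d(P).astype(float),cv2.Rodrigues(T[:3,:3])[0],T[:3,3],c["intrinsics"],np.array([c["k1"],0,0,0.]))[0][:,0]
E
python3 - <<'E'
from h import *
im=cv2.imread("pics/top0.png");g=cv2.cvtColor(im,6)
# rim outer contour
m=((g>165)*255).astype(np.uint8);m[:190]=0;m[325:]=0;m[:,:295]=0;m[:,430:]=0
m=cv2.morphologyEx(m,cv2.MORPH_OPEN,np.ones((5,5)))
cs,_=cv2.findContours(m,0,1);c=cv2.convexHull(np.vstack(cs))[:,0]
P=np.array([plane("top",p,.056)[:2] for p in c]);(x,y),r=cv2.minEnclosingCircle(P.astype(np.float32));print("rim",x,y,r)
for n,uv in(("top",(365,258)),("scene",(261,236))):print("hub",n,plane(n,uv,.044))
for k,uv in dict(pin=(275,217),spool=(381,168),sleeve=(453,298)).items():print(k,plane("top",uv,0))
for n in("top","scene"):
  s=cv2.imread(f"pics/{n}0.png")
  a=s[190:330,295:435] if n=="top" else s[185:305,185:335]
  a=cv2.convertScaleAbs(a,alpha=1.6,beta=-150)
  a=cv2.resize(a,None,fx=4,fy=4,interpolation=2);cv2.imwrite(f"pics/{n}c.png",a)
E
```

```text
rim 0.5639652013778687 -0.04178376495838165 0.09732227027416229
hub top [ 0.56589608 -0.044317    0.044     ]
hub scene [ 0.57668404 -0.04230934  0.044     ]
pin [0.65986746 0.14513589 0.        ]
spool [ 0.77108851 -0.08437157  0.        ]
sleeve [ 0.48866038 -0.23194842  0.        ]
```

View pics/topc.png

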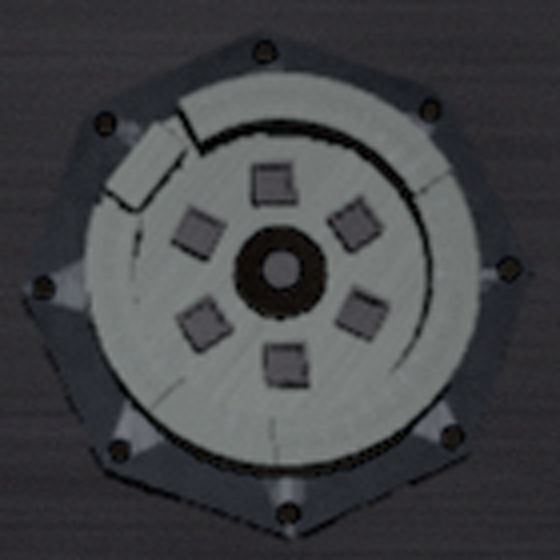

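View pics/scenec.png

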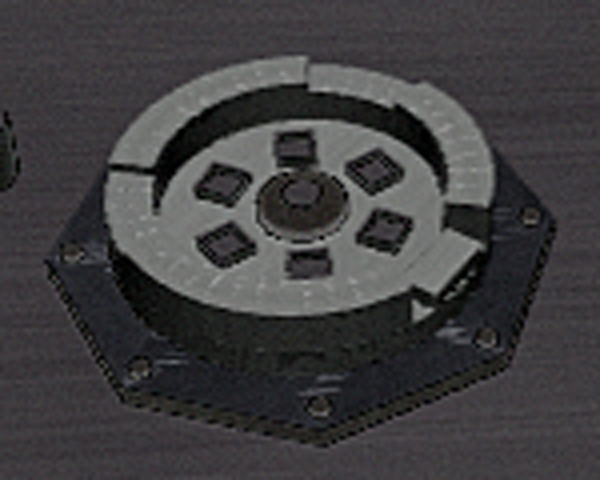

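The crops agree. The key block sits in an open-ended gap at top-crop (147,165), which is full-image (331.8,231.3). The shallow blind notches are at the lower left and at the right, consistent with +105° and +228°. Next I'll get the world coordinates and cross-check.

```bash
python3 - <<'E'
from h import *
t=lambda u,v:(295+u/4,190+v/4)
s=lambda u,v:(185+u/4,185+v/4)
def tri(a,b):
    o1,d1=ray("top",a);o2,d2=ray("scene",b)
    k=np.linalg.lstsq(np.c_[d1,-d2],o2-o1,rcond=None)[0];p,q=o1+k[0]*d1,o2+k[1]*d2
    return (p+q)/2,np.linalg.norm(p-q)
H=tri(t(281,268),s(302,190));Kk=tri(t(147,165),s(450,261));print("hub",H,"key",Kk)
hub=plane("top",t(281,268),.044);key=plane("top",t(147,165),.044);print(hub,key,np.linalg.norm((key-hub)[:2]))
print("scene",plane("scene",s(302,190),.044),plane("scene",s(450,261),.044))
c=np.array([.565,-.043]);
for name,z,uv in(("edgeA",.056,(183,105)),("edgeA in",.056,(200,150)),("edgeB",.056,(108,192)),("edgeB in",.056,(138,210)),("blind",.056,(153,403)),("blind",.056,(274,435)),("blind2",.056,(437,182))):
    p=plane("top",t(*uv),z)[:2]-c;print(name,np.hypot(*p).round(4),np.degrees(np.arctan2(p[1],p[0])).round(1))
p=key[:2]-c;print("key",np.hypot(*p),np.degrees(np.arctan2(p[1],p[0])))
from scipy.spatial.transform import Rotation as R
print(R.from_quat(bot.get_state()["eef_rot"]).as_matrix().round(4))
E
```

```text
hub (array([ 0.56772003, -0.04391137,  0.04580038]), np.float64(0.0015734724321097365)) key (array([0.62169713, 0.026966  , 0.04207815]), np.float64(0.0064503715300824145))
[ 0.56796233 -0.04484322  0.044     ] [0.62106778 0.02378855 0.044     ] 0.08677850712545195
scene [ 0.5658239  -0.04319187  0.044     ] [0.62391653 0.03002667 0.044     ]
edgeA 0.0981 29.7
edgeA in 0.0736 32.9
edgeB 0.0954 65.5
edgeB in 0.0777 66.9
blind 0.0927 136.6
blind 0.083 177.8
blind2 0.0929 -60.3
key 0.0872026755749356 49.98715264834859
[[-9.677e-01 -2.520e-01 -5.000e-04]
 [-2.520e-01  9.677e-01  1.400e-03]
 [ 2.000e-04  1.500e-03 -1.000e+00]]
```

Emit:
{"op": "send_rows", "data": {
  "series": [
    {"tx": -0.608, "ty": 0.542, "wz": -0.4, "claw": 0},
    {"tx": -0.608, "ty": 0.542, "wz": -0.4, "claw": 0},
    {"tx": -0.608, "ty": 0.542, "wz": -0.4, "claw": 0},
    {"tx": -0.608, "ty": 0.542, "wz": -0.4, "claw": 0},
    {"tx": -0.608, "ty": 0.542, "wz": -0.4, "claw": 0},
    {"tx": -0.608, "ty": 0.542, "wz": -0.4, "claw": 0},
    {"tx": -0.608, "ty": 0.542, "wz": -0.4, "claw": 0},
    {"tx": -0.608, "ty": 0.542, "wz": -0.4, "claw": 0},
    {"tx": -0.608, "ty": 0.542, "wz": -0.4, "claw": 0},
    {"tx": -0.608, "ty": 0.542, "wz": -0.4, "claw": 0},
    {"tx": -0.608, "ty": 0.542, "wz": -0.4, "claw": 0},
    {"tx": -0.608, "ty": 0.542, "wz": -0.4, "claw": 0}
  ]
}}

```text
schema error: expected keys tx, ty, tz, wx, wy, wz, claw
```

```bash
cat > go.py <<'E'
from h import *
import sys
from scipy.spatial.transform import Rotation as R
# target xyz, tool x heading deg -> tool shift /0.5, wz
x,y,z,h=map(float,sys.argv[1:5]);s=bot.get_state()
M=R.from_quat(s["eef_rot"]).as_matrix();h=np.radians(h)
X=np.array([np.cos(h),np.sin(h),0]);Z=np.array([0,0,-1.]);G=np.c_[X,np.cross(Z,X),Z]
print(s["clock"],s["tool_pos"].round(4),s["ft_force"].round(1),s["width"],s["q"].round(2))
print("t",(M.T@(np.array([x,y,z])-s["tool_pos"])/.5).round(3),"w",(R.from_matrix(M.T@G).as_rotvec(degrees=True)/45).round(3))
E
python3 go.py .6214 .0252 .12 231
```

```text
0.1 [ 0.17   -0.6528  0.2304] [1.2 0.3 0.1] 0.08562509067825903 [-1.03  0.36  0.01 -0.   -1.22 -0.29]
t [-1.215  1.084  0.222] w [ 0.002  0.    -0.809]
```

Emit:
{"op": "send_rows", "data": {
  "series": [
    {"tx": -0.61, "ty": 0.54, "tz": 0, "wx": 0, "wy": 0, "wz": -0.4, "claw": 0},
    {"tx": -0.61, "ty": 0.54, "tz": 0, "wx": 0, "wy": 0, "wz": -0.4, "claw": 0},
    {"tx": -0.61, "ty": 0.54, "tz": 0, "wx": 0, "wy": 0, "wz": -0.4, "claw": 0},
    {"tx": -0.61, "ty": 0.54, "tz": 0, "wx": 0, "wy": 0, "wz": -0.4, "claw": 0},
    {"tx": -0.61, "ty": 0.54, "tz": 0, "wx": 0, "wy": 0, "wz": -0.4, "claw": 0},
    {"tx": -0.61, "ty": 0.54, "tz": 0, "wx": 0, "wy": 0, "wz": -0.4, "claw": 0},
    {"tx": -0.61, "ty": 0.54, "tz": 0, "wx": 0, "wy": 0, "wz": -0.4, "claw": 0},
    {"tx": -0.61, "ty": 0.54, "tz": 0, "wx": 0, "wy": 0, "wz": -0.4, "claw": 0},
    {"tx": -0.61, "ty": 0.54, "tz": 0, "wx": 0, "wy": 0, "wz": -0.4, "claw": 0},
    {"tx": -0.61, "ty": 0.54, "tz": 0, "wx": 0, "wy": 0, "wz": -0.4, "claw": 0},
    {"tx": -0.61, "ty": 0.54, "tz": 0, "wx": 0, "wy": 0, "wz": -0.4, "claw": 0},
    {"tx": -0.61, "ty": 0.54, "tz": 0, "wx": 0, "wy": 0, "wz": -0.4, "claw": 0}
  ]
}}

```text
clock: 1.3
tool_pos: [0.3965, -0.3159, 0.2311]
eef_rot: [-0.28, 0.96, 0.0, -0.0]
ft_force: [-0.4, -0.1, -0.4]
width: 0.0001
finger_force: 0.0
```

```bash
python3 go.py .6214 .0252 .12 231
```

```text
1.3 [ 0.3965 -0.3159  0.2311] [-0.4 -0.1 -0.4] 0.00013585642329235018 [-0.28  0.08 -0.35  0.   -1.14 -0.72]
t [-0.746  0.333  0.222] w [ 0.001 -0.    -0.411]
```

Emit:
{"op": "send_rows", "data": {
  "series": [
    {"tx": -0.746, "ty": 0.333, "tz": 0.1, "wx": 0, "wy": 0, "wz": -0.411, "claw": 0},
    {"tx": -0.746, "ty": 0.333, "tz": 0.1, "wx": 0, "wy": 0, "wz": -0.411, "claw": 0},
    {"tx": -0.746, "ty": 0.333, "tz": 0.1, "wx": 0, "wy": 0, "wz": -0.411, "claw": 0},
    {"tx": -0.746, "ty": 0.333, "tz": 0.1, "wx": 0, "wy": 0, "wz": -0.411, "claw": 0},
    {"tx": -0.746, "ty": 0.333, "tz": 0.1, "wx": 0, "wy": 0, "wz": -0.411, "claw": 0},
    {"tx": -0.746, "ty": 0.333, "tz": 0.1, "wx": 0, "wy": 0, "wz": -0.411, "claw": 0},
    {"tx": -0.746, "ty": 0.333, "tz": 0.1, "wx": 0, "wy": 0, "wz": -0.411, "claw": 0},
    {"tx": -0.746, "ty": 0.333, "tz": 0.1, "wx": 0, "wy": 0, "wz": -0.411, "claw": 0},
    {"tx": -0.746, "ty": 0.333, "tz": 0.1, "wx": 0, "wy": 0, "wz": -0.411, "claw": 0},
    {"tx": -0.746, "ty": 0.333, "tz": 0.1, "wx": 0, "wy": 0, "wz": -0.411, "claw": 0},
    {"tx": -0.746, "ty": 0.333, "tz": 0.22, "wx": 0, "wy": 0, "wz": -0.411, "claw": 0},
    {"tx": -0.746, "ty": 0.333, "tz": 0.22, "wx": 0, "wy": 0, "wz": -0.411, "claw": 0},
    {"tx": -0.746, "ty": 0.333, "tz": 0.22, "wx": 0, "wy": 0, "wz": -0.411, "claw": 0}
  ]
}}

```text
clock: 2.6
tool_pos: [0.6199, 0.0241, 0.1197]
eef_rot: [-0.43, 0.903, 0.0, -0.002]
ft_force: [-0.1, 0.1, 0.7]
width: 0.0004
finger_force: 0.0
```

```bash
python3 go.py .6214 .0252 .058 231; python3 - <<'E'
from h import *
a=optics.snapshot("scene")[:,:,::-1];cv2.imwrite("pics/s1.png",cv2.resize(a[140:310,160:360],None,fx=3.5,fy=3.5,interpolation=2))
E
```

```text
2.6 [0.6199 0.0241 0.1197] [-0.1  0.1  0.7] 0.0003794084805846609 [ 0.35  0.36 -0.25 -0.   -0.96 -1.03]
t [-0.004 -0.001  0.123] w [ 0.003 -0.005 -0.   ]
```

View pics/s1.png

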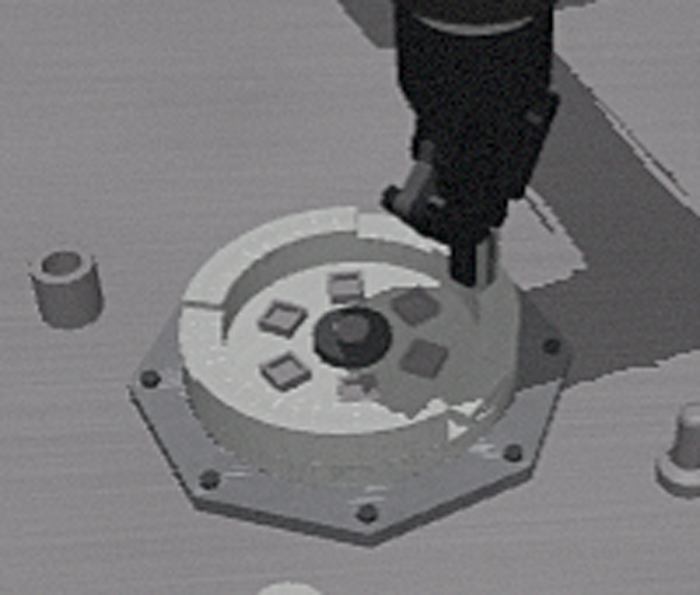

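The closed fingertips, at crop (470,275), hang above the key side of the rim. The blind notches show at upper right of centre and left, and the bystanders are undisturbed. I'll descend into the notch.

Emit:
{"op": "send_rows", "data": {
  "series": [
    {"tx": 0, "ty": 0, "tz": 0.06, "wx": 0, "wy": 0, "wz": 0, "claw": 0},
    {"tx": 0, "ty": 0, "tz": 0.11, "wx": 0, "wy": 0, "wz": 0, "claw": 0},
    {"tx": 0, "ty": 0, "tz": 0.12, "wx": 0, "wy": 0, "wz": 0, "claw": 0},
    {"tx": 0, "ty": 0, "tz": 0.13, "wx": 0, "wy": 0, "wz": 0, "claw": 0},
    {"tx": 0, "ty": 0, "tz": 0.136, "wx": 0, "wy": 0, "wz": 0, "claw": 0},
    {"tx": 0, "ty": 0, "tz": 0.142, "wx": 0, "wy": 0, "wz": 0, "claw": 0},
    {"tx": 0, "ty": 0, "tz": 0.146, "wx": 0, "wy": 0, "wz": 0, "claw": 0},
    {"tx": 0, "ty": 0, "tz": 0.146, "wx": 0, "wy": 0, "wz": 0, "claw": 0}
  ]
}}

```text
clock: 3.45
tool_pos: [0.6218, 0.0262, 0.0486]
eef_rot: [-0.431, 0.902, -0.0, 0.0]
ft_force: [0.7, -0.2, -0.3]
width: -0.0001
finger_force: 0.0
```

```bash
python3 go.py .6214 .0252 .033 231
```

```text
3.45 [0.6218 0.0262 0.0486] [ 0.7 -0.2 -0.3] -9.665138438957703e-05 [ 0.36  0.44 -0.32  0.   -0.81 -1.03]
t [ 0.002 -0.001  0.031] w [-0.     0.     0.002]
```

At z 48.6 mm there is no contact, and a blind floor would be at 50 mm, so this is the deep notch. I'll press.

Emit:
{"op": "send_rows", "data": {
  "series": [
    {"tx": 0, "ty": 0, "tz": 0.004, "wx": 0, "wy": 0, "wz": 0, "claw": 0},
    {"tx": 0, "ty": 0, "tz": 0.008, "wx": 0, "wy": 0, "wz": 0, "claw": 0},
    {"tx": 0, "ty": 0, "tz": 0.011, "wx": 0, "wy": 0, "wz": 0, "claw": 0},
    {"tx": 0, "ty": 0, "tz": 0.014, "wx": 0, "wy": 0, "wz": 0, "claw": 0},
    {"tx": 0, "ty": 0, "tz": 0.017, "wx": 0, "wy": 0, "wz": 0, "claw": 0},
    {"tx": 0, "ty": 0, "tz": 0.02, "wx": 0, "wy": 0, "wz": 0, "claw": 0},
    {"tx": 0, "ty": 0, "tz": 0.023, "wx": 0, "wy": 0, "wz": 0, "claw": 0},
    {"tx": 0, "ty": 0, "tz": 0.025, "wx": 0, "wy": 0, "wz": 0, "claw": 0},
    {"tx": 0, "ty": 0, "tz": 0.025, "wx": 0, "wy": 0, "wz": 0, "claw": 0}
  ]
}}

```text
clock: 4.35
tool_pos: [0.6218, 0.0262, 0.0361]
eef_rot: [-0.431, 0.902, -0.0, 0.0]
ft_force: [-1.5, 0.3, 4.5]
width: -0.0002
finger_force: 2.1
```

Emit:
{"op": "send_rows", "data": {
  "series": [
    {"tx": 0, "ty": 0, "tz": 0.002, "wx": 0, "wy": 0, "wz": 0, "claw": 0},
    {"tx": 0, "ty": 0, "tz": 0.004, "wx": 0, "wy": 0, "wz": 0, "claw": 0},
    {"tx": 0, "ty": 0, "tz": 0.005, "wx": 0, "wy": 0, "wz": 0, "claw": 0},
    {"tx": 0, "ty": 0, "tz": 0.005, "wx": 0, "wy": 0, "wz": 0, "claw": 0},
    {"tx": 0, "ty": 0, "tz": 0.005, "wx": 0, "wy": 0, "wz": 0, "claw": 0}
  ]
}}

```text
clock: 4.85
tool_pos: [0.6218, 0.0262, 0.0341]
eef_rot: [-0.431, 0.902, -0.0, 0.0]
ft_force: [-3.5, 0.2, 9.0]
width: 0.0001
finger_force: 4.2
```

Force is rising, so I'll push a little further to confirm the stop.

Emit:
{"op": "send_rows", "data": {
  "series": [
    {"tx": 0, "ty": 0, "tz": 0.001, "wx": 0, "wy": 0, "wz": 0, "claw": 0},
    {"tx": 0, "ty": 0, "tz": 0.002, "wx": 0, "wy": 0, "wz": 0, "claw": 0},
    {"tx": 0, "ty": 0, "tz": 0.002, "wx": 0, "wy": 0, "wz": 0, "claw": 0},
    {"tx": 0, "ty": 0, "tz": 0.002, "wx": 0, "wy": 0, "wz": 0, "claw": 0}
  ]
}}

```text
clock: 5.25
tool_pos: [0.6219, 0.0262, 0.034]
eef_rot: [-0.431, 0.902, -0.0, 0.0]
ft_force: [-6.7, 0.5, 15.4]
width: -0.0002
finger_force: 7.9
```

Emit:
{"op": "send_rows", "data": {
  "series": [
    {"tx": 0, "ty": 0, "tz": 0.002, "wx": 0, "wy": 0, "wz": 0, "claw": 0},
    {"tx": 0, "ty": 0, "tz": 0.002, "wx": 0, "wy": 0, "wz": 0, "claw": 0},
    {"tx": 0, "ty": 0, "tz": 0.002, "wx": 0, "wy": 0, "wz": 0, "claw": 0}
  ]
}}

```text
clock: 5.55
tool_pos: [0.6219, 0.0262, 0.0339]
eef_rot: [-0.432, 0.902, -0.0, 0.0]
ft_force: [-9.5, 1.0, 22.7]
width: -0.0001
finger_force: 11.5
```

Emit:
{"op": "send_rows", "data": {
  "series": [
    {"tx": 0, "ty": 0, "tz": -0.01, "wx": 0, "wy": 0, "wz": 0, "claw": 0},
    {"tx": 0, "ty": 0, "tz": -0.05, "wx": 0, "wy": 0, "wz": 0, "claw": 0},
    {"tx": 0, "ty": 0, "tz": -0.1, "wx": 0, "wy": 0, "wz": 0, "claw": 0},
    {"tx": 0, "ty": 0, "tz": -0.2, "wx": 0, "wy": 0, "wz": 0, "claw": 0},
    {"tx": 0, "ty": 0, "tz": -0.3, "wx": 0, "wy": 0, "wz": 0, "claw": 0},
    {"tx": 0, "ty": 0, "tz": -0.4, "wx": 0, "wy": 0, "wz": 0, "claw": 0},
    {"tx": 0.4, "ty": 0, "tz": -0.4, "wx": 0, "wy": 0, "wz": 0, "claw": 0},
    {"tx": 0.4, "ty": -0.3, "tz": -0.4, "wx": 0, "wy": 0, "wz": 0, "claw": 0},
    {"tx": 0.4, "ty": -0.3, "tz": -0.4, "wx": 0, "wy": 0, "wz": 0, "claw": 0},
    {"tx": 0.4, "ty": -0.3, "tz": -0.4, "wx": 0, "wy": 0, "wz": 0, "claw": 0},
    {"tx": 0.4, "ty": -0.3, "tz": -0.4, "wx": 0, "wy": 0, "wz": 0, "claw": 0},
    {"tx": 0.4, "ty": -0.3, "tz": -0.4, "wx": 0, "wy": 0, "wz": 0, "claw": 0},
    {"tx": 0.4, "ty": -0.3, "tz": -0.4, "wx": 0, "wy": 0, "wz": 0, "claw": 0},
    {"tx": 0.4, "ty": -0.3, "tz": -0.4, "wx": 0, "wy": 0, "wz": 0, "claw": 0},
    {"tx": 0.4, "ty": -0.3, "tz": -0.4, "wx": 0, "wy": 0, "wz": 0, "claw": 0}
  ]
}}

```text
clock: 7.05
tool_pos: [0.6129, -0.2226, 0.2313]
eef_rot: [-0.432, 0.902, 0.0, 0.0]
ft_force: [-0.1, 0.9, -0.4]
width: 0.0001
finger_force: 0.0
```

```bash
python3 - <<'E'
from h import *
a=optics.snapshot("scene")[:,:,::-1];t=optics.snapshot("top")[:,:,::-1]
f=lambda x:cv2.resize(x,(400,400),interpolation=2)
cv2.imwrite("pics/end.png",np.hstack([f(a[180:350,165:385]),f(t[150:330,260:470])]))
E
```

```text
(no output)
```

View pics/end.png

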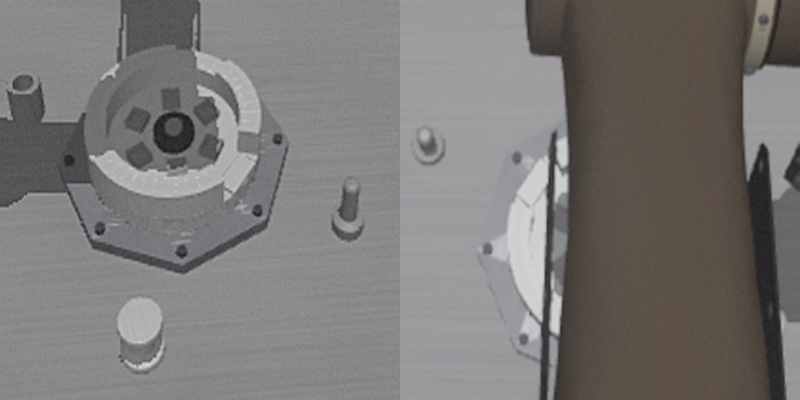

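The key now sits deep in its notch, at left panel (240,180). The sleeve, spool and pin stand where they were, and the arm is clear above.

```bash
python3 -c "
from bench import close_job;print(close_job())"
```

```text
the job is handed in; nothing more can be done
None
```

The key in the deep notch is pressed fully down: it stopped with its top at 34 mm under 23 N. The arm then withdrew clear, the loose parts stayed where they were, and the job was handed in at about 7 s.

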